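# Open a cleaner tank's push-and-turn safety cap for refilling

### The job

The grey cleaner tank on the worktop is due for a refill. First turn its black selector knob anticlockwise until the white pointer clicks in at the orange triangle (refill), then press the blue safety cap down, twist it anticlockwise until it is free, and lift it off. Finish while still holding the cap, upright and about 8 cm straight above the filler neck; leave the selector at refill, and do not disturb the cup, the timer and the salt shaker standing beside the tank.

Things in the scene. Friction and masses are not known exactly. Their poses are not given: they have to be found in the camera images.
- doser: Grey cleaner tank, 124 (x) x 300 (y) x 50 mm high, fixed. Origin: centre of its underside on the worktop; z up, y along its length, x away from the robot at yaw 0. On its flat top (deck): filler neck with the blue cap at x 0, y +85 mm; black selector knob at x 0, y -85 mm.
- safety_cap: Blue ribbed push-and-turn cap, a loose part of 90 g, 46 mm in diameter, 40 mm high. Origin: centre of its underside; z up along its axis, x along the white line across its top. Locked, its underside is 72 mm above the worktop and its x axis within 5 degrees of the tank's x axis. It turns free only pressed, anticlockwise seen from above. Radial play 1.5 mm.
- neck (a point): Point fixed to the tank on the filler neck's axis, at the centre of the locked cap's underside, 72 mm above the worktop, 22 mm above the deck. Under the cap: 8 mm of free space, then a collar 42 mm in diameter on a low 60 mm ring. Two lugs in the cap hook under flanges of the neck. Pressed, the cap is clear of them from 52 degrees of turn on (70 is right; stop at 130).
- selector (a joint): Selector knob on a vertical axis, three click positions: 0 rad (one black dot), 0.7 (two dots), 1.4 (orange triangle, refill); grows anticlockwise seen from above; stops at -0.12 and 1.52. It rests at 0 or 0.7 at the start. A spring drives it to the nearest click; about 0.1 N m turns it over.
- selector_grip (a point): Point on the selector's axis, 72 mm above the worktop, mid-height of its black grip bar: 46 mm long, 13 mm wide (grip across the width), 26 mm high, from 60 to 86 mm above the worktop, on a round skirt 48 mm in diameter. Its x axis points along the bar to the white-pointer end.
- refill_mark (a point): The orange triangle on the deck, 37 mm from the selector's axis, 50 mm above the worktop; the pointer points at it at 1.4 rad.
- espresso_cup: White espresso cup, 64 x 87 x 51 mm, behind the tank, bystander. Origin: centre of its underside.
- kitchen_timer: White round kitchen timer with a grey top, 63 mm in diameter, 48 mm high, behind the tank, bystander. Origin: centre of its underside.
- salt_shaker: Salt shaker, 44 mm in diameter, 90 mm high, at the right end of the tank, bystander. Origin: centre of its underside.
- spring_plate (a joint): Spring plate in the neck, under the cap's lid, in m: 0 locked, grows as the cap is pressed down, -0.003 with the cap off. It pushes up with 5 N locked plus 1 N per mm. The cap's pockets are 4 mm deep: press at least 4.5 mm (6 mm is right, about 11 N; hard stop at 8 mm) and keep it pressed while turning. Once free the cap rises 3 mm on the spring and lifts off.
Things that resemble listed ones, but are neither listed nor needed, are in the scene too. Leave any red or yellow look-alike of the safety_cap alone.

How it is judged:
On the way, in this order (a step that is already met when the one before it is completed fails the run):
1. the selector clicks in at the orange refill mark while the cap is still locked (value of joint selector above 1.25 rad and z of safety_cap in the frame of doser below 0.075 m and angle between the x axis of safety_cap and the x axis of doser, either way round below 0.3 rad), for 0.2 s.
2. the cap is pressed down on its spring (z of safety_cap in the frame of doser below 0.0685 m and horizontal distance between safety_cap and neck below 0.006 m), for 0.05 s.
3. the cap is twisted free on the neck (angle between the x axis of safety_cap and the x axis of doser, either way round above 0.8 rad and z of safety_cap in the frame of doser below 0.078 m and horizontal distance between safety_cap and neck below 0.006 m), for 0.05 s.
At the end, for the whole second after the job is handed in: The cap is held in the fingers, still, upright within 0.3 rad, its underside 45 to 150 mm above its locked height, within 30 mm of the neck's axis, touching nothing of the tank; the selector rests at the refill click (above 1.25 rad) (z of safety_cap in the frame of neck between 0.045 and 0.15 m and horizontal distance between safety_cap and neck below 0.03 m and angle between safety_cap's own z axis and vertical below 0.3 rad and contact force between the fingers and safety_cap above 1 N and contact force between safety_cap and doser below 0.2 N and linear speed of safety_cap below 0.05 m/s and value of joint selector above 1.25 rad); the arm keeps its last pose, push and grip.
It fails at once if the espresso cup is moved by more than 25 mm or tipped (distance of espresso_cup from where it was at the start of the episode above 0.025 m or angle between espresso_cup's own z axis and vertical above 0.4 rad).
It fails at once if the kitchen timer is moved by more than 25 mm or tipped (distance of kitchen_timer from where it was at the start of the episode above 0.025 m or angle between kitchen_timer's own z axis and vertical above 0.4 rad).
It fails at once if the salt shaker is moved by more than 25 mm or tipped (distance of salt_shaker from where it was at the start of the episode above 0.025 m or angle between salt_shaker's own z axis and vertical above 0.4 rad).
It also fails if it takes over 48 s, if anything falls off the work surface, if the arm or the gripper's body presses on something with over 40 N, if the wrist force passes 120 N, or if a joint passes its speed limit or range.

### The arm

A 7-joint arm with a two-finger parallel gripper is mounted at the origin on a cart in front of the work surface, level with it; the furniture and walls round the work are solid. World frame = base frame: x ahead of the robot, y to its left, z up, the work surface at z = 0. Lengths are in m, angles in rad, forces in N, time in s.
With the tool pointing down it reaches from about 0.4 to 0.85 m from the base axis. Payload 6.9 kg.
Tool frame: the origin (TCP) lies at the very end of the fingers, on their centre line; the grasp point (between the pads) lies 19 mm behind it; x points along the fingers, z is the direction in which the jaws open and shut, and the axes are right-handed (so a half turn about x gives the same grasp; the last joint's range is limited). The gripper opens to 85 mm and grips with 20 to 120 N. Pads are 22 mm wide; open, the fingers measure 114 mm over their backs; the gripper's body (76 mm by 85 mm) begins 54 mm behind the grasp point. The pads swing forward as they close: fully open they stand 13 mm farther back than shut.
Start: joints at [1.435, 0.507, -0.238, 1.5, 0.126, 1.149, -0.155], TCP at [0.15, -0.607, 0.231] pointing down, gripper open.
Joint ranges: [-3.08, 3.08], [-0.24, 2.05], [-1.43, 1.35], [0, 2.5], [-1.52, 4.66], [0.17, 1.96], [-2.89, 2.89]. Speed limits (rad/s): [2.39, 2.39, 3.14, 3.14, 3.14, 3.14, 3.14].

### API

Orientations are given as a 3x3 rotation matrix whose columns are the frame's x, y, z axes.
In Python, from plant import bot, imaging gives the robot as it stands.
- The arm moves only by the tool play_rows, never from a script. Its argument "series" is a list that holds one entry, the list of rows, each a list of 7 numbers: the finger opening in cm, from 0 to 8.54, then the shift along the tool's x, y, z in cm, then the turn, a rotation vector about the tool's x, y, z in rad. A call has 1 to 12 rows; each row shifts and turns the commanded pose from where the row before left it, along the tool's axes as they then stand; what a row does not reach is not made up. A row lasts 1/12 s, in which the tool goes at most 41.7 mm and 7.16 degrees, less where a joint would pass 70% of its speed; a pose out of reach is approached as far as the arm can. A call with a gripper value outside its range is refused whole. The fingers move at their own pace and stop on an object; the grip force is fixed at half the most. Time passes only in rows, so rows that do not move let the fingers close. It gives the time, the measured TCP pose, the force and the opening at its end, in the units of the state.
- bot.state(): the state, without advancing time (a new reading comes with each control period).
- imaging.grab_frame(name): name is "side" or "top" or "wrist"; returns the picture (384x512x3 uint8, red, green, blue); there is no depth.
- imaging.camera_info(name): a dict with "fx", "fy", "cx", "cy" (pixels), "origin" and "orientation" of the camera in the world. Camera axes: x right, y down, z forward; pixel columns grow to the right and rows downward; lengths in m; the calibration is good to about 2 mm. A picture is of the moment at which its call begins: read the wrist's pose just before it. camera_info takes no time and is no camera call; for the wrist camera it gives the pose at the moment of the call.
- bot.job_done(): hands the job in, once; it reports no verdict.
Trained networks look in the newest picture that a camera, given by its name, has taken for a name from the list of things; names that differ only in an ending like _2 or _b are one class to them, and where a whole thing is asked for, a point or a joint stands for the part that bears it (a point fixed in the world has none). Each returns a list of dicts, best first, with "confidence" (0 to 1); they miss things now and then, are a little off and sometimes report something else, mostly with a low value. They report only what shows in the picture. A call takes as long as a camera call. They do not tell look-alikes from the thing itself.
- imaging.search_frame(camera, name): "point" ([x, y, z] in m, in the coordinates of the camera as it stood for that picture, good to about 4 mm: the middle of the surface that is visible of it).
The state is a dict: "t": time; "qpos": joint angles; "qd": joint speeds; "tau": joint torques, N m; "ee_pos": TCP position; "tcp_rot": TCP orientation; "ft_force": force on the tool from outside, world axes, zero at the start; "ft_torque": the same for the moment, N m; "finger_gap": finger opening in m.
Only numpy, scipy, OpenCV 4.12 (cv2) and the standard library are available. Lean on these libraries where they do the work, as an engineer would, in place of code of your own. Each camera call takes 0.05 s, during which the arm holds its last target.

## Working session

There is one attempt and no reset: what is moved stays moved. The work goes in short steps, Python scripts to look and compute and a tool call to move; the robot and the scene stay as the last step left them, time stands still between calls to the robot, and variables do not carry over. Pictures are saved under pics/ and viewed, and the job is handed in when it is done.

Besides the shell and the picture viewer there is one more tool, called in YAML: its name, and indented under it one key for each argument. play_rows: Moves the arm, as the interface text tells. Its arguments: {"type":"object","properties":{"series":{"type":"array"}},"required":["series"]}

```bash
ls; mkdir -p pics; python3 - <<'E'
from plant import bot, imaging
import cv2
s=bot.state()
for k,v in s.items(): print(k,v)
for n in ["side","top","wrist"]:
    im=imaging.grab_frame(n); cv2.imwrite(f"pics/{n}0.png",im[:,:,::-1])
    print(n,imaging.camera_info(n))
    for o in ["doser","safety_cap","selector","espresso_cup","kitchen_timer","salt_shaker"]:
        print(o,[(round(d["confidence"],2),[round(float(x),3) for x in d["point"]]) for d in imaging.search_frame(n,o)])
E
```

```text
pics
t 0.0
qpos [ 1.43447817  0.50834517 -0.2375392   1.50115982  0.12566703  1.1489072
 -0.15482764]
qd [-1.79708399e-04 -1.65355744e-04 -1.70936130e-03  6.76857161e-05
  1.83726070e-04 -1.33053028e-05 -3.71532764e-05]
tau [ 3.36370631e-04 -6.20600939e+01 -2.18644381e+00 -2.49661928e+01
  1.27464204e-02  1.20224946e-02 -6.71267594e-05]
ee_pos [ 0.14948425 -0.60632313  0.23041631]
tcp_rot [[-4.39145881e-04  9.70906146e-01  2.39459941e-01]
 [ 1.77979399e-03  2.39460344e-01 -9.70904514e-01]
 [-9.99998320e-01 -1.79353706e-07 -1.83317095e-03]]
ft_force [ 0.06862866 -0.21913972 -0.60131068]
ft_torque [-0.03567848 -0.06492168  0.00832574]
finger_gap 0.08571324651264739
side {'fx': 359.5334350657044, 'fy': 359.5334350657044, 'cx': 252.91227208148962, 'cy': 191.10053562329722, 'origin': array([ 0.31968911, -0.46096056,  0.82057605]), 'orientation': array([[ 0.91516564, -0.33686138,  0.22135102],
       [-0.40288136, -0.7816022 ,  0.47621908],
       [ 0.01258863, -0.52499754, -0.85101064]])}
doser [(0.95, [-0.012, 0.032, 0.888])]
safety_cap [(0.9, [-0.222, -0.111, 0.983]), (0.9, [-0.05, 0.22
[... 806 characters left out ...]
18, 0.88])]
selector [(0.75, [-0.002, 0.014, 0.893]), (0.59, [0.075, -0.003, 0.888])]
espresso_cup [(0.6, [0.041, -0.102, 0.945])]
kitchen_timer [(0.67, [-0.099, -0.074, 0.932]), (0.36, [0.04, -0.105, 0.944])]
salt_shaker [(0.62, [0.189, -0.03, 0.888])]
wrist {'fx': 315.0779675441023, 'fy': 315.0779675441023, 'cx': 258.95695323730865, 'cy': 191.56238883071646, 'origin': array([ 0.21650917, -0.5904387 ,  0.37363546]), 'orientation': array([[ 2.38117137e-01, -9.35582238e-01, -2.60741451e-01],
       [-9.71236099e-01, -2.29149772e-01, -6.47365508e-02],
       [ 8.17523013e-04,  2.68656392e-01, -9.63235732e-01]])}
doser []
safety_cap []
selector []
espresso_cup []
kitchen_timer []
salt_shaker []
```

View pics/side0.png

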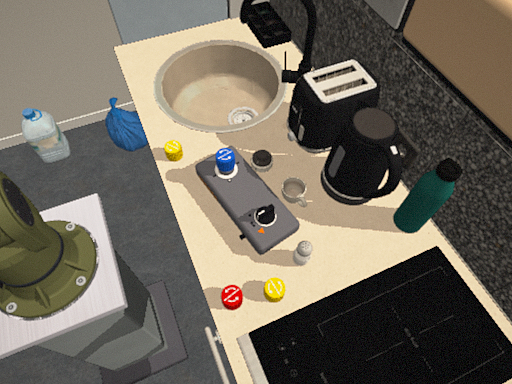

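View pics/top0.png

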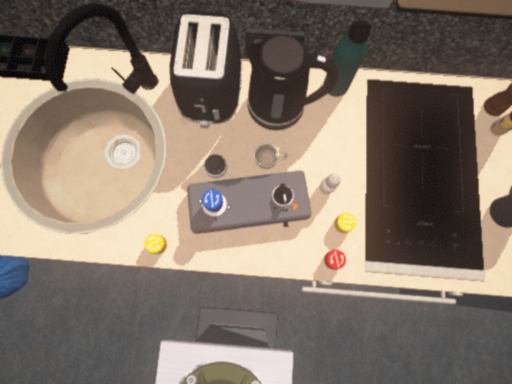

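The side view shows the blue cap at about (226,160), the selector at (265,215) and the tank between them. In the top view the cap is at (212,200), the selector at (284,195), and the orange mark at about (294,207). I'll zoom in on these.

```bash
python3 - <<'E'
import cv2,numpy as np
a=cv2.imread("pics/top0.png")[145:245,180:320]; b=cv2.imread("pics/side0.png")[135:260,185:325]
cv2.imwrite("pics/topz.png",cv2.resize(a,None,fx=5.5,fy=5.5,interpolation=cv2.INTER_CUBIC))
cv2.imwrite("pics/sidez.png",cv2.resize(b,None,fx=4.7,fy=4.7,interpolation=cv2.INTER_CUBIC))
E
```

```text
(no output)
```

View pics/topz.png

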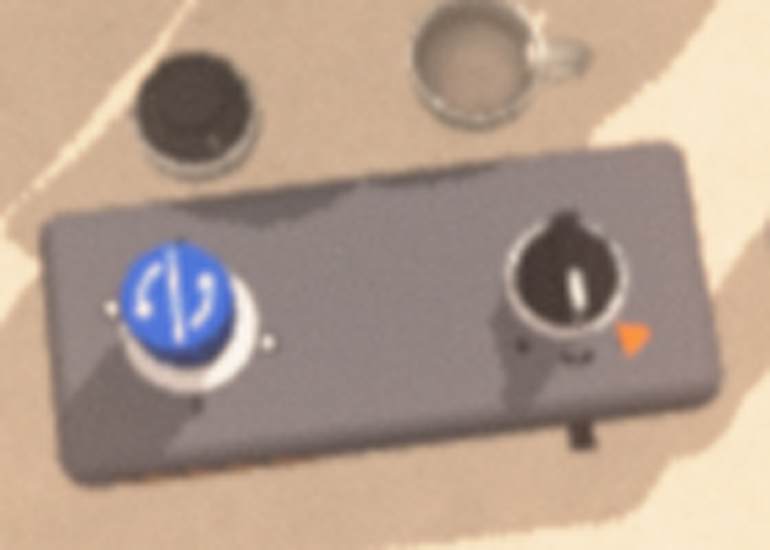

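View pics/sidez.png

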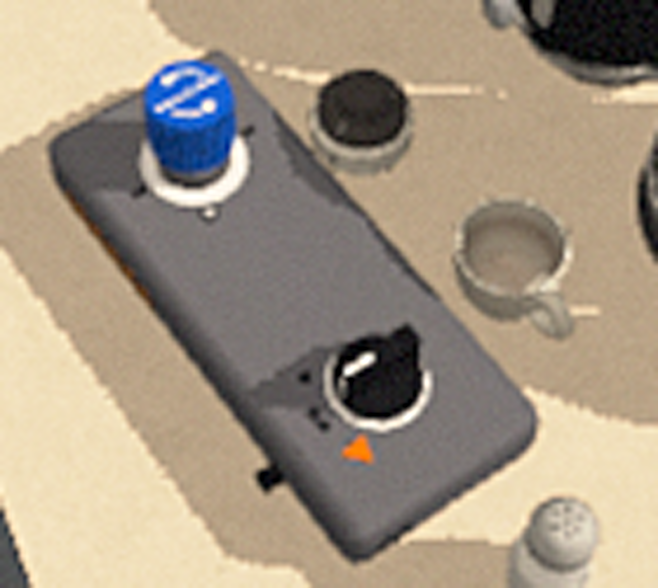

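```bash
cat > h.py <<'E'
import numpy as np
from plant import bot, imaging
def ray(ci,uv):
    d=ci["orientation"]@np.array([(uv[0]-ci["cx"])/ci["fx"],(uv[1]-ci["cy"])/ci["fy"],1.]); return ci["origin"],d/np.linalg.norm(d)
def atz(ci,uv,z):
    o,d=ray(ci,uv); return o+d*(z-o[2])/d[2]
def tri(rs):
    A=np.zeros((3,3));b=np.zeros(3)
    for o,d in rs:
        P=np.eye(3)-np.outer(d,d);A+=P;b+=P@o
    p=np.linalg.solve(A,b); return p,[np.linalg.norm((np.eye(3)-np.outer(d,d))@(p-o)) for o,d in rs]
def proj(ci,p):
    c=ci["orientation"].T@(np.asarray(p)-ci["origin"]); return np.array([ci["cx"]+ci["fx"]*c[0]/c[2],ci["cy"]+ci["fy"]*c[1]/c[2]])
E
python3 - <<'E'
from h import *
np.set_printoptions(precision=4,suppress=True)
T=imaging.camera_info("top");S=imaging.camera_info("side")
t=lambda u,v:(180+u/5.5-.4,145+v/5.5-.4)
s=lambda u,v:(185+u/4.7-.4,135+v/4.7-.4)
P={"captop":(t(178,296),s(190,90)),"tri":(t(633,339),s(360,451)),"dot1":(t(522,345),s(305,377)),"dot2":(t(575,356),s(318,420)),"ptr_out":(t(579,310),s(344,378)),"ptr_in":(t(573,268),s(374,356)),
"bar_back":(t(565,214),s(405,333))}
for k,(a,b) in P.items():
    p,r=tri([ray(T,a),ray(S,b)]); z={"captop":.112,"tri":.05,"dot1":.05,"dot2":.05}.get(k,.086)
    print(k,p,np.array(r),atz(T,a,z),atz(S,b,z))
for c in [(45,215),(685,145),(720,395),(70,485)]: print("corner",atz(T,t(*c),.05))
for a in [(175,250),(181,342)]: print("line",atz(T,t(*a),.112))
for n,ci,l in [("side",S,[("safety_cap",[-.069,-.078,.882]),("selector",[.027,.055,.859]),("cup",[.108,-.006,.933]),("timer",[.019,-.083,.976]),("salt",[.109,.137,.799])]),("top",T,[("cap",[-.093,.009,.828]),("sel",[.075,-.003,.888]),("cup",[.041,-.102,.945]),("timer",[-.099,-.074,.932]),("salt",[.189,-.03,.888])])]:
    for k,p in l: print(n,k,ci["origin"]+ci["orientation"]@np.array(p))
E
```

```text
captop [0.482  0.0583 0.117 ] [0.0012 0.0012] [0.4818 0.0589 0.112 ] [0.4844 0.0621 0.112 ]
tri [ 0.4928 -0.1378  0.0504] [0.001 0.001] [ 0.4919 -0.1378  0.05  ] [ 0.494  -0.1376  0.05  ]
dot1 [ 0.4851 -0.0885  0.0507] [0.0001 0.0001] [ 0.4851 -0.0885  0.05  ] [ 0.4854 -0.0882  0.05  ]
dot2 [ 0.4822 -0.1126  0.0482] [0.0002 0.0002] [ 0.4821 -0.1124  0.05  ] [ 0.4816 -0.1134  0.05  ]
ptr_out [ 0.4966 -0.1106  0.0795] [0. 0.] [ 0.4951 -0.1101  0.086 ] [ 0.495  -0.1137  0.086 ]
ptr_in [ 0.5144 -0.1067  0.0824] [0.0001 0.0001] [ 0.5135 -0.1064  0.086 ] [ 0.5136 -0.1084  0.086 ]
bar_back [ 0.5358 -0.1015  0.084 ] [0.0019 0.0019] [ 0.5372 -0.1015  0.086 ] [ 0.5333 -0.1027  0.086 ]
corner [0.5275 0.1306 0.05  ]
corner [ 0.5841 -0.1567  0.05  ]
corner [ 0.4697 -0.1777  0.05  ]
corner [0.4067 0.1051 0.05  ]
line [0.5013 0.0622 0.112 ]
line [0.4625 0.0556 0.112 ]
side safety_cap [0.478  0.0478 0.1101]
side selector [ 0.516  -0.1058  0.061 ]
side cup [ 0.6271 -0.0555  0.0311]
side timer [0.5811 0.061  0.0338]
side salt [ 0.5502 -0.2315  0.0701]
top cap [0.4784 0.0587 0.1142]
top sel [ 0.5169 -0.1071  0.0594]
top cup [ 0.6231 -0.0647  0.0259]
top timer [0.5819 0.0725 0.0314]
top salt [ 0.5522 -0.2186  0.0661]
```

The measurements agree. Tank yaw is about 0.207 rad, the cap is at about (0.480,0.0585), and the selector is at about (0.5145,-0.108) with its pointer at two dots (0.7). Next I'll move over the tank for a wrist-camera view.

play_rows:
  series:
    - [[8.5,0,2.9,-2.8,0,0,0],[8.5,0,2.9,-2.8,0,0,0],[8.5,0,2.9,-2.8,0,0,0],[8.5,0,2.9,-2.8,0,0,0],[8.5,0,2.9,-2.8,0,0,0],[8.5,0,2.9,-2.8,0,0,0],[8.5,0,2.9,-2.8,0,0,0],[8.5,0,2.9,-2.8,0,0,0],[8.5,0,2.9,-2.8,0,0,0],[8.5,0,2.9,-2.8,0,0,0],[8.5,0,2.9,-2.8,0,0,0],[8.5,0,2.9,-2.8,0,0,0]]

```text
t: 2.05
ee_pos: [0.4078, -0.1955, 0.2317]
tcp_rot: [[0.001, 0.971, 0.239], [-0.001, 0.239, -0.971], [-1.0, 0.001, 0.001]]
ft_force: [1.4, -0.5, -0.8]
finger_gap: 0.085
```

play_rows:
  series:
    - [[5,0,2.9,-2.8,0,0,0],[5,0,2.9,-2.8,0,0,0],[5,0,2.5,-2.4,0,0,0],[5,0,1,-1,0,0,0],[5,0,0,0,0,0,0],[5,0,0,0,0,0,0]]

```text
t: 2.55
ee_pos: [0.4759, -0.0871, 0.2312]
tcp_rot: [[-0.0, 0.97, 0.241], [-0.0, 0.241, -0.97], [-1.0, -0.0, 0.0]]
ft_force: [-0.6, -0.2, -0.6]
finger_gap: 0.0496
```

```bash
python3 - <<'E'
from h import *
import cv2,pickle
s=bot.state(); ci=imaging.camera_info("wrist"); im=imaging.grab_frame("wrist")
cv2.imwrite("pics/w1.png",cv2.resize(im[:,:,::-1],None,fx=1.5,fy=1.5,interpolation=cv2.INTER_CUBIC)); pickle.dump(ci,open("w1.pkl","wb"))
print(s["t"],s["ee_pos"],s["qpos"],s["tcp_rot"],s["qd"])
E
```

```text
2.55 [ 0.47589214 -0.08709382  0.2312208 ] [ 0.47805008  0.30727796 -0.4642076   1.85682994  0.16028637  1.01430963
 -1.3793397 ] [[-2.26159064e-04  9.70401647e-01  2.41496567e-01]
 [-9.52591978e-05  2.41496551e-01 -9.70401673e-01]
 [-9.99999970e-01 -2.42469903e-04  3.78230487e-05]] [ 0.03810677 -0.00746644  0.028437    0.01411205  0.00504948  0.00133473
  0.01026645]
```

View pics/w1.png

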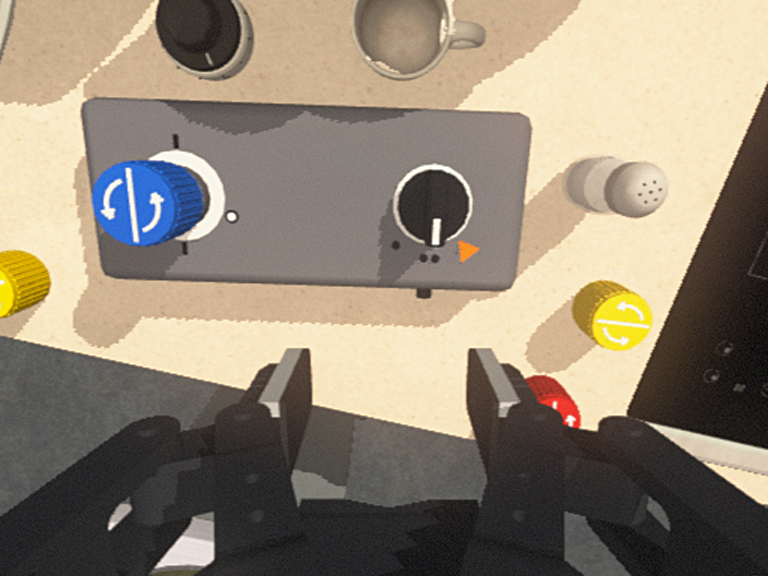

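The wrist view confirms it: the pointer (436,240) is at the two dots (429,258), the triangle is at (468,251), and the cap top is at (138,203). I'll compute the positions from this view.

```bash
python3 - <<'E'
from h import *
import pickle
np.set_printoptions(precision=4,suppress=True)
W=pickle.load(open("w1.pkl","rb")); T=imaging.camera_info("top");S=imaging.camera_info("side")
w=lambda u,v:((u+.5)/1.5-.5,(v+.5)/1.5-.5)
t=lambda u,v:(180+u/5.5-.4,145+v/5.5-.4)
s=lambda u,v:(185+u/4.7-.4,135+v/4.7-.4)
P={"captop":(w(134,205),t(178,296),s(190,90)),"tri":(w(468,251),t(633,339),s(360,451)),"dot1":(w(396,245),t(522,345),s(305,377)),"dot2":(w(429,258),t(575,356),s(318,420)),"ptr_out":(w(436,245),t(579,310),s(344,378)),"ptr_in":(w(436,219),t(573,268),s(374,356))}
for k,a in P.items():
    p,r=tri([ray(c,x) for c,x in zip((W,T,S),a)]); z={"captop":.112,"tri":.05,"dot1":.05,"dot2":.05}.get(k,.086)
    print(k,p,np.array(r),atz(W,a[0],z))
c=[atz(W,w(*q),.05) for q in [(83,99),(530,113),(516,290),(104,277)]]
for x in c: print(x)
print("mean",np.mean(c,0), "axis", atz(W,w(434,203),.06))
print("line",atz(W,w(131,168),.112)-atz(W,w(138,242),.112))
for yaw in (.2,.207,.215):
    o=np.array([.497,-.0247]); y=np.array([-np.sin(yaw),np.cos(yaw)])
    for q in (.085,-.085): print(yaw,o+y*q,[proj(C,[*(o+y*q),.112 if q>0 else .06]) for C in (W,)])
E
```

```text
captop [0.4832 0.0591 0.1133] [0.0016 0.0017 0.0018] [0.4841 0.0584 0.112 ]
tri [ 0.4932 -0.1385  0.0508] [0.0015 0.0017 0.0007] [ 0.4941 -0.1397  0.05  ]
dot1 [ 0.4855 -0.089   0.0505] [0.0013 0.0007 0.0006] [ 0.4861 -0.0901  0.05  ]
dot2 [ 0.4822 -0.1135  0.0496] [0.0014 0.001  0.0006] [ 0.4828 -0.1147  0.05  ]
ptr_out [ 0.4967 -0.1114  0.0803] [0.0014 0.0009 0.0006] [ 0.4984 -0.1118  0.086 ]
ptr_in [ 0.5139 -0.1073  0.0842] [0.0006 0.0007 0.0003] [ 0.5138 -0.1076  0.086 ]
[0.5298 0.1272 0.05  ]
[ 0.5904 -0.1529  0.05  ]
[ 0.4752 -0.1809  0.05  ]
[0.4145 0.1045 0.05  ]
mean [ 0.5025 -0.0255  0.05  ] axis [ 0.5209 -0.1069  0.06  ]
line [0.0394 0.0077 0.    ]
0.2 [0.4801 0.0586] [array([ 88.3934, 141.1319])]
0.2 [ 0.5139 -0.108 ] [array([288.3987, 142.4435])]
0.207 [0.4795 0.0585] [array([ 88.4701, 141.857 ])]
0.207 [ 0.5145 -0.1079] [array([288.4373, 141.8397])]
0.215 [0.4789 0.0583] [array([ 88.5639, 142.6847])]
0.215 [ 0.5151 -0.1077] [array([288.4763, 141.1487])]
```

play_rows:
  series:
    - [[3.5,2,1.2,1.0,0.02,0,0],[3.5,3.5,1.2,1.0,0,0,0],[3.5,3.5,1.07,1.03,0,0,0],[3.5,2.5,0,0,0,0,0],[3.5,1.5,0,0,0,0,0],[3.5,0,0,0,0,0,0]]

```text
t: 3.1
ee_pos: [0.5135, -0.1113, 0.098]
tcp_rot: [[-0.006, 0.976, 0.217], [0.0, 0.217, -0.976], [-1.0, -0.006, -0.002]]
ft_force: [-0.6, 0.6, -0.0]
finger_gap: 0.0347
```

```bash
python3 - <<'E'
from h import *
import cv2,pickle
s=bot.state(); ci=imaging.camera_info("wrist"); im=imaging.grab_frame("wrist")
cv2.imwrite("pics/w2.png",cv2.resize(im[:,:,::-1],None,fx=1.5,fy=1.5,interpolation=cv2.INTER_CUBIC))
print(s["t"],s["ee_pos"],s["tcp_rot"][:,1],s["ft_force"])
print([1.5*proj(ci,p) for p in ([.517,-.108,.086],[*s["ee_pos"][:2],.086],s["ee_pos"])])
im=imaging.grab_frame("side")[120:280,170:350]
cv2.imwrite("pics/s2.png",cv2.resize(im[:,:,::-1],None,fx=3.7,fy=3.7,interpolation=cv2.INTER_CUBIC))
E
```

```text
3.1 [ 0.51353335 -0.11125913  0.09804658] [ 0.97614032  0.21705088 -0.00624387] [-0.600734    0.57776889 -0.03312733]
[array([381.2018235, 346.705931 ]), array([388.13222226, 357.42190428]), array([388.07256602, 372.68801758])]
```

View pics/w2.png

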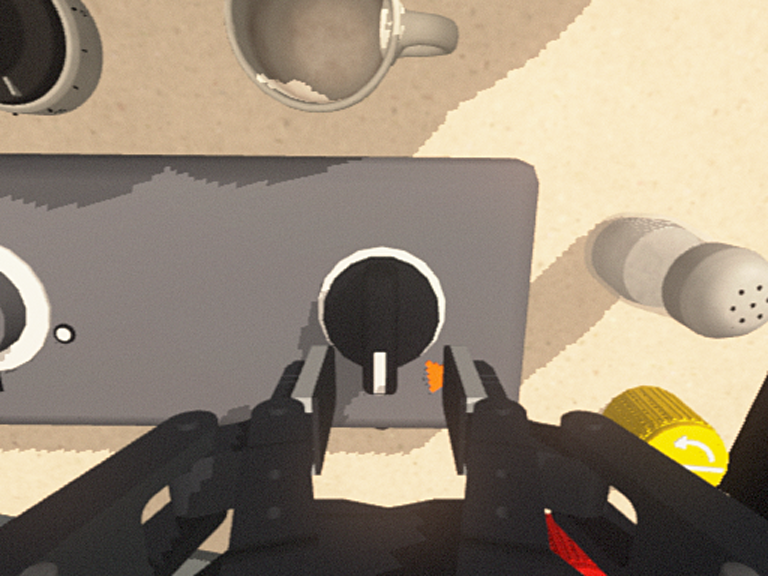

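View pics/s2.png

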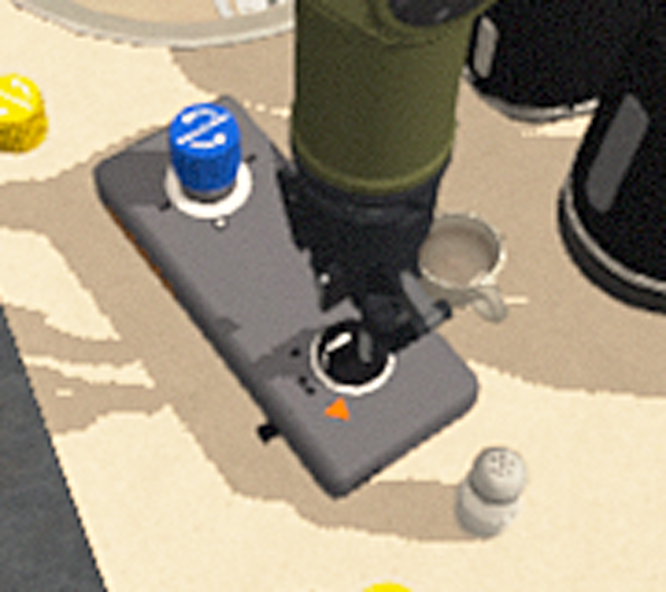

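play_rows:
  series:
    - [[3.5,1.2,0.3,-0.2,0,0,0],[3.5,1.2,0,0,0,0,0],[3.5,0.7,0,0,0,0,0],[3.5,0,0,0,0,0,0],[3.5,0,0,0,0,0,0]]

```text
t: 3.62
ee_pos: [0.5192, -0.1071, 0.0712]
tcp_rot: [[0.001, 0.976, 0.219], [-0.0, 0.219, -0.976], [-1.0, 0.001, 0.001]]
ft_force: [0.2, 0.6, 0.7]
finger_gap: 0.0351
```

play_rows:
  series:
    - [[3.5,0.6,-0.2,0,0,0,0],[1.0,0,0,0,0,0,0],[0.5,0,0,0,0,0,0],[0.5,0,0,0,0,0,0],[0.5,0,0,0,0,0,0],[0.5,0,0,0,0,0,0],[0.5,0,0,0,0,0,0]]

```text
t: 4.2
ee_pos: [0.5167, -0.1072, 0.0646]
tcp_rot: [[-0.0, 0.976, 0.22], [-0.0, 0.22, -0.976], [-1.0, -0.0, 0.0]]
ft_force: [-2.8, -0.1, 5.4]
finger_gap: 0.0117
```

play_rows:
  series:
    - [[0.5,0,0,0,-0.1,0,0],[0.5,0,0,0,-0.11,0,0],[0.5,0,0,0,-0.11,0,0],[0.5,0,0,0,-0.11,0,0],[0.5,0,0,0,-0.11,0,0],[0.5,0,0,0,-0.11,0,0],[0.5,0,0,0,-0.07,0,0],[0.5,0,0,0,0,0,0],[0.5,0,0,0,0,0,0]]

```text
t: 4.95
ee_pos: [0.5173, -0.1079, 0.0646]
tcp_rot: [[0.001, 0.589, 0.808], [-0.001, 0.808, -0.589], [-1.0, -0.0, 0.001]]
ft_force: [-0.8, -1.8, 4.2]
finger_gap: 0.0115
```

play_rows:
  series:
    - [[3.5,0,0,0,0,0,0],[3.5,0,0,0,0,0,0],[3.5,0,0,0,0,0,0],[3.5,-2.5,0,0,0,0,0],[6.5,-4,0,0,0,0,0],[6.5,-3.5,1,-1.1,0,0,0],[6.5,0,2.1,-2.4,0,0,0],[6.5,0,2.1,-2.4,0,0,0],[6.5,0,1,-1,0,0,0],[6.5,0,0,0,0,0,0],[6.5,0,0,0,0,0,0]]

```text
t: 5.87
ee_pos: [0.4977, -0.0157, 0.1645]
tcp_rot: [[0.0, 0.587, 0.81], [-0.0, 0.81, -0.587], [-1.0, -0.0, 0.0]]
ft_force: [0.8, -0.5, -0.1]
finger_gap: 0.0649
```

```bash
python3 - <<'E'
from h import *
import cv2,pickle
s=bot.state(); ci=imaging.camera_info("wrist"); im=imaging.grab_frame("wrist");pickle.dump(ci,open("w3.pkl","wb"))
cv2.imwrite("pics/w3.png",cv2.resize(im[:,:,::-1],None,fx=1.5,fy=1.5,interpolation=cv2.INTER_CUBIC))
print(s["t"],s["ee_pos"],s["tcp_rot"][:,1],s["ft_force"],s["qpos"])
print([1.5*proj(ci,p) for p in ([.4825,.059,.112],)])
im=imaging.grab_frame("side")[120:280,170:350]
cv2.imwrite("pics/s3.png",cv2.resize(im[:,:,::-1],None,fx=3.7,fy=3.7,interpolation=cv2.INTER_CUBIC))
E
```

```text
5.8667 [ 0.49771514 -0.01573542  0.16445577] [ 5.86553621e-01  8.09910396e-01 -1.71890725e-05] [ 0.83098786 -0.45089989 -0.06740943] [ 0.45758897  0.44116431 -0.68154481  1.92232723  0.35150455  0.89837507
 -1.02658273]
[array([248.42549869, 198.83024564])]
```

View pics/w3.png

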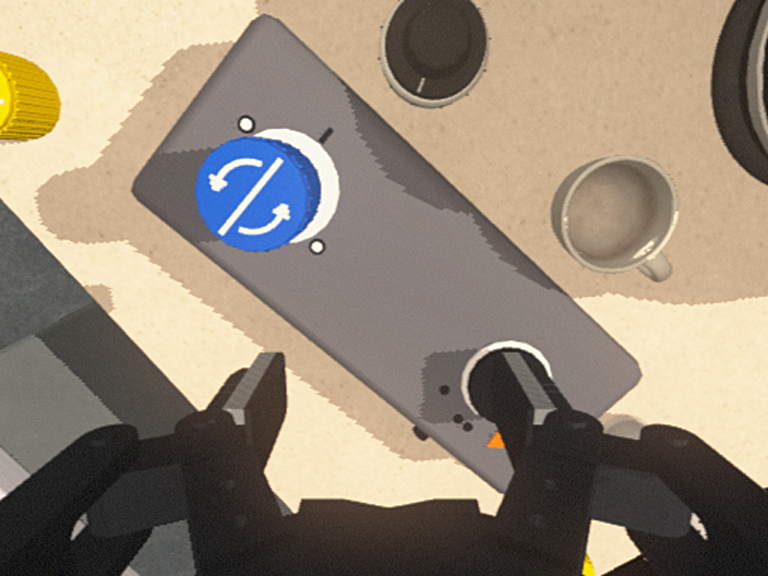

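View pics/s3.png

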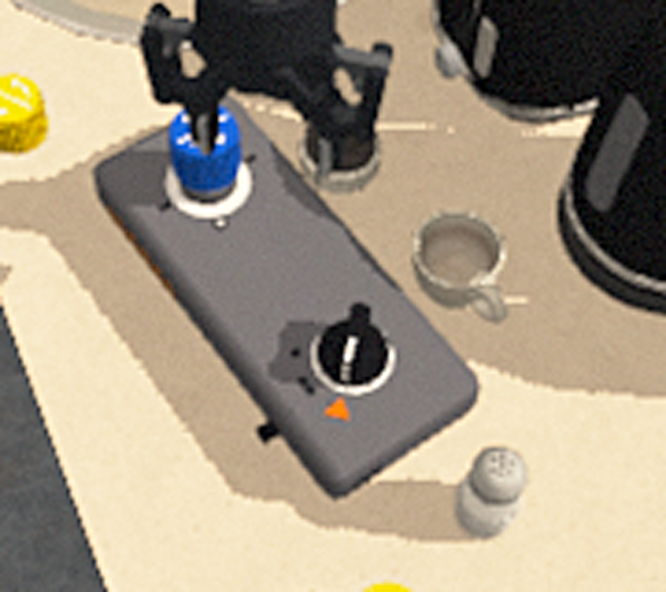

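```bash
python3 - <<'E'
from h import *
import pickle,cv2
np.set_printoptions(precision=4,suppress=True)
W=pickle.load(open("w1.pkl","rb"));W3=pickle.load(open("w3.pkl","rb")); T=imaging.camera_info("top");S=imaging.camera_info("side")
w=lambda u,v:((u+.5)/1.5-.5,(v+.5)/1.5-.5)
t=lambda u,v:(180+u/5.5-.4,145+v/5.5-.4)
s=lambda u,v:(185+u/4.7-.4,135+v/4.7-.4)
a=(w(255,194),w(134,205),t(178,296),s(190,90)); C=(W3,W,T,S)
for z in (.108,.112): print([atz(c,x,z)[:2] for c,x in zip(C,a)])
print(tri([ray(c,x) for c,x in zip(C,a)]))
print(tri([ray(W3,a[0]),ray(W,a[1])]))
print("wdots mid",(atz(W3,w(246,124),.05)+atz(W3,w(318,246),.05))/2, "line", atz(W3,w(280,160),.112)-atz(W3,w(221,234),.112))
th=.207+np.pi
for q in (0.7,1.4):
  for r in (.0,.021):
    p=[.517+r*np.cos(th-.7+q),-.108+r*np.sin(th-.7+q),.086]; u=proj(S,p); print(q,r,(u-[170,120])*3.7+1.4)
E
```

```text
[array([0.4848, 0.0594]), array([0.4832, 0.0603]), array([0.4827, 0.0594]), array([0.4853, 0.0651])]
[array([0.4859, 0.059 ]), array([0.4841, 0.0584]), array([0.4818, 0.0589]), array([0.4844, 0.0621])]
(array([0.4839, 0.0596, 0.1116]), [np.float64(0.0018546911863307975), np.float64(0.0009107335492329714), np.float64(0.002062488207069305), np.float64(0.0022857384645046473)])
(array([0.4844, 0.0594, 0.1095]), [np.float64(0.000838438186075259), np.float64(0.0008384381860752771)])
wdots mid [0.4837 0.0592 0.05  ] line [0.0387 0.0085 0.    ]
0.7 0.0 [354.4685 333.314 ]
0.7 0.021 [327.4885 350.3584]
1.4 0.0 [354.4685 333.314 ]
1.4 0.021 [346.7348 362.0442]
```

play_rows:
  series:
    - [[6.5,0,2,-2,0,0,0],[6.5,0,2.2,-2.3,0,0,0],[6.5,0,1.1,-1.2,0,0,0],[6.5,2,0,0,0,0,0],[6.5,1,0,0,0,0,0],[6.5,0,0,0,0,0,0],[6.5,0,0,0,0,0,0]]

```text
t: 6.55
ee_pos: [0.4842, 0.0574, 0.1336]
tcp_rot: [[-0.002, 0.59, 0.807], [-0.001, 0.807, -0.59], [-1.0, -0.002, -0.001]]
ft_force: [-0.6, -0.1, 0.0]
finger_gap: 0.0647
```

```bash
python3 - <<'E'
from h import *
import cv2,pickle
s=bot.state(); ci=imaging.camera_info("wrist"); im=imaging.grab_frame("wrist")
cv2.imwrite("pics/w4.png",cv2.resize(im[:,:,::-1],None,fx=1.5,fy=1.5,interpolation=cv2.INTER_CUBIC))
print(s["t"],s["ee_pos"],s["tcp_rot"][:,1],s["ft_force"],s["finger_gap"])
print([1.5*proj(ci,p) for p in ([.484,.0593,.112],[*s["ee_pos"][:2],.112])])
E
```

```text
6.55 [0.48419531 0.05736322 0.13359821] [ 0.58996499  0.80742693 -0.00174752] [-0.55618038 -0.14763337  0.0323607 ] 0.06471377239768708
[array([383.26186515, 342.36570442]), array([386.76438994, 345.97820278])]
```

View pics/w4.png

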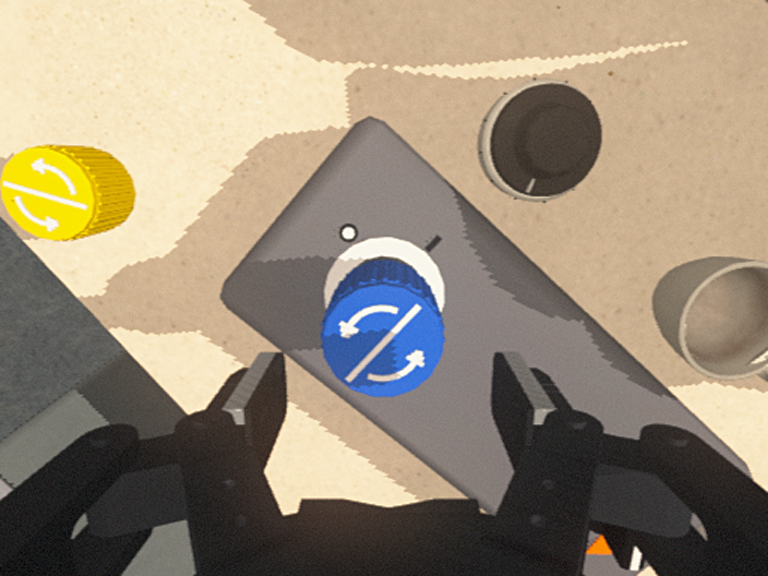

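The cap is centred at (383,340), as predicted, so I'll descend and grip.

play_rows:
  series:
    - [[6.5,2,0.15,-0.1,0,0,0],[6.5,2,0,0,0,0,0],[6.5,1.5,0,0,0,0,0],[6.5,0,0,0,0,0,0],[3.5,0,0,0,0,0,0],[3.5,0,0,0,0,0,0],[3.5,0,0,0,0,0,0],[3.5,0,0,0,0,0,0],[3.5,0,0,0,0,0,0]]

```text
t: 7.35
ee_pos: [0.4851, 0.0605, 0.0802]
tcp_rot: [[0.002, 0.589, 0.808], [-0.0, 0.808, -0.589], [-1.0, 0.001, 0.002]]
ft_force: [-0.2, -1.2, 3.7]
finger_gap: 0.0444
```

```bash
python3 - <<'E'
from h import *
import cv2,pickle
s=bot.state(); ci=imaging.camera_info("wrist"); im=imaging.grab_frame("wrist")
cv2.imwrite("pics/w5.png",cv2.resize(im[:,:,::-1],None,fx=1.5,fy=1.5,interpolation=cv2.INTER_CUBIC))
im=imaging.grab_frame("side")[110:230,160:310]
cv2.imwrite("pics/s5.png",cv2.resize(im[:,:,::-1],None,fx=4,fy=4,interpolation=cv2.INTER_CUBIC))
print(s["t"],s["ee_pos"],s["tcp_rot"][:,1],s["ft_force"],s["finger_gap"],s["qpos"])
E
```

```text
7.35 [0.48506685 0.06050477 0.08024145] [0.58867292 0.80837084 0.00087937] [-0.22866243 -1.17339798  3.74731126] 0.04435180585228773 [ 0.23314776  0.54178915 -0.60025747  2.04577375  0.47624293  0.69032263
 -1.30475401]
```

View pics/w5.png

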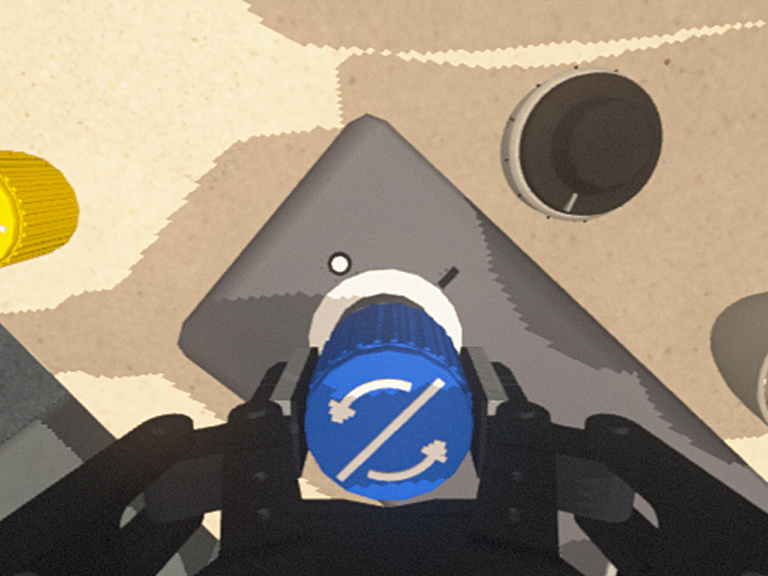

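View pics/s5.png

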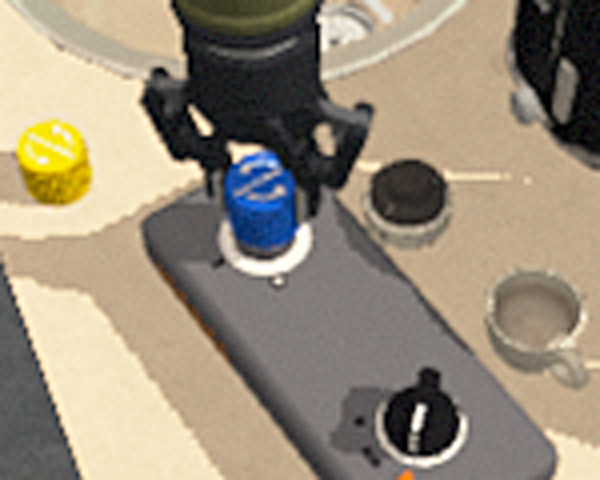

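play_rows:
  series:
    - [[3.5,0.3,0,0,0,0,0],[3.5,0.3,0,0,0,0,0],[3.5,0,0,0,0,0,0],[3.5,0,0,0,0,0,0]]

```text
t: 7.78
ee_pos: [0.4851, 0.0605, 0.0739]
tcp_rot: [[0.001, 0.589, 0.808], [-0.0, 0.808, -0.589], [-1.0, 0.001, 0.001]]
ft_force: [-1.9, -2.0, 10.0]
finger_gap: 0.0448
```

play_rows:
  series:
    - [[3.5,0,0,0,-0.11,0,0],[3.5,0,0,0,-0.115,0,0],[3.5,0,0,0,-0.115,0,0],[3.5,0,0,0,-0.115,0,0],[3.5,0,0,0,-0.115,0,0],[3.5,0,0,0,-0.115,0,0],[3.5,0,0,0,-0.115,0,0],[3.5,0,0,0,-0.115,0,0],[3.5,0,0,0,-0.115,0,0],[3.5,0,0,0,-0.115,0,0],[3.5,0,0,0,-0.115,0,0],[3.5,0,0,0,0,0,0]]

```text
t: 8.78
ee_pos: [0.4827, 0.0615, 0.0734]
tcp_rot: [[-0.003, -0.597, 0.803], [0.001, 0.803, 0.597], [-1.0, 0.002, -0.002]]
ft_force: [-7.0, -0.2, 10.3]
finger_gap: 0.0448
```

```bash
python3 - <<'E'
from h import *
import cv2,pickle
s=bot.state(); ci=imaging.camera_info("wrist"); im=imaging.grab_frame("wrist")
cv2.imwrite("pics/w6.png",cv2.resize(im[:,:,::-1],None,fx=1.5,fy=1.5,interpolation=cv2.INTER_CUBIC))
print(s["t"],s["ee_pos"],s["tcp_rot"][:,1],s["ft_force"],s["ft_torque"],s["finger_gap"],s["qpos"])
E
```

```text
8.7833 [0.48269801 0.06150772 0.07343571] [-0.59657741  0.80255294  0.00204294] [-7.03280462 -0.15656503 10.29464327] [ 0.12984505  1.55571872 -0.00262368] 0.04480885395594855 [ 0.43638207  0.65713419 -0.95397501  2.05190103  0.74337012  0.82453519
 -0.32396968]
```

View pics/w6.png

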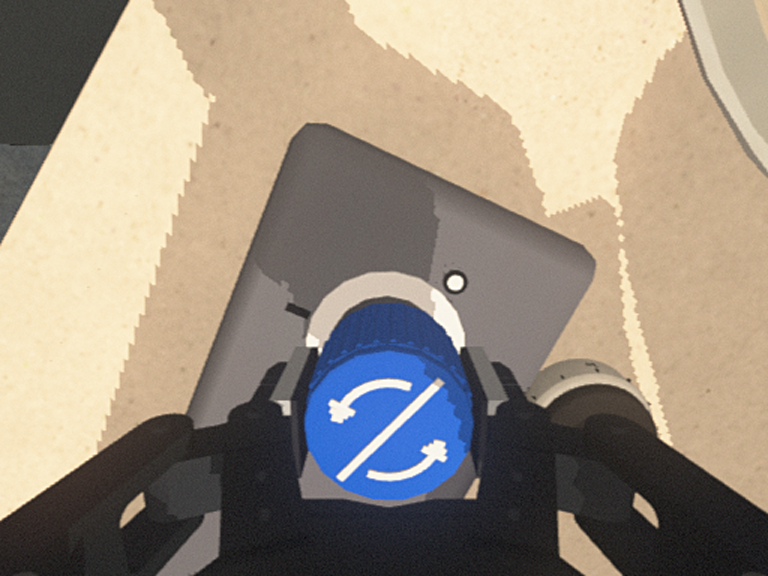

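The cap turned together with the gripper by about 72°. The white line still sits the same way in the fingers. Now I'll lift.

play_rows:
  series:
    - [[3.5,-0.3,0,0,0,0,0],[3.5,-0.4,0,0,0,0,0],[3.5,-0.5,0,0,0,0,0],[3.5,-1,0,0,0,0,0],[3.5,0,0,0,0,0,0]]

```text
t: 9.25
ee_pos: [0.4852, 0.061, 0.0966]
tcp_rot: [[0.002, -0.59, 0.807], [0.0, 0.807, 0.59], [-1.0, -0.001, 0.002]]
ft_force: [0.2, -0.4, -0.6]
finger_gap: 0.0449
```

play_rows:
  series:
    - [[3.5,-2,0,0,0,0,0],[3.5,-2.2,0,0,0,0,0],[3.5,-1.5,0,0,0,0,0],[3.5,-0.7,0,0,0,0,0],[3.5,0,0,0,0,0,0],[3.5,0,0,0,0,0,0],[3.5,0,0,0,0,0,0],[3.5,0,0,0,0,0,0]]

```text
t: 9.92
ee_pos: [0.484, 0.0604, 0.1584]
tcp_rot: [[-0.001, -0.59, 0.807], [-0.0, 0.807, 0.59], [-1.0, 0.001, -0.001]]
ft_force: [-0.7, 0.3, 0.2]
finger_gap: 0.045
```

```bash
python3 - <<'E'
from h import *
import cv2,pickle
s=bot.state(); ci=imaging.camera_info("wrist"); im=imaging.grab_frame("wrist")
cv2.imwrite("pics/w7.png",cv2.resize(im[:,:,::-1],None,fx=1.5,fy=1.5,interpolation=cv2.INTER_CUBIC))
im=imaging.grab_frame("side")[90:270,150:350]
cv2.imwrite("pics/s7.png",cv2.resize(im[:,:,::-1],None,fx=3.3,fy=3.3,interpolation=cv2.INTER_CUBIC))
print(s["t"],s["ee_pos"],s["tcp_rot"],s["ft_force"],s["ft_torque"],s["finger_gap"],s["qd"])
E
```

```text
9.9167 [0.48404171 0.06035711 0.15836715] [[-1.39755412e-03 -5.89929881e-01  8.07453269e-01]
 [-1.57996629e-04  8.07454178e-01  5.89930271e-01]
 [-9.99999011e-01  6.96884587e-04 -1.22166785e-03]] [-0.68706265  0.31838437  0.22285712] [-0.02894283  0.00839389 -0.01938047] 0.045041045839203146 [-0.00076477 -0.00087882 -0.00368885 -0.00277685 -0.00187011  0.00175198
  0.00113454]
```

View pics/w7.png

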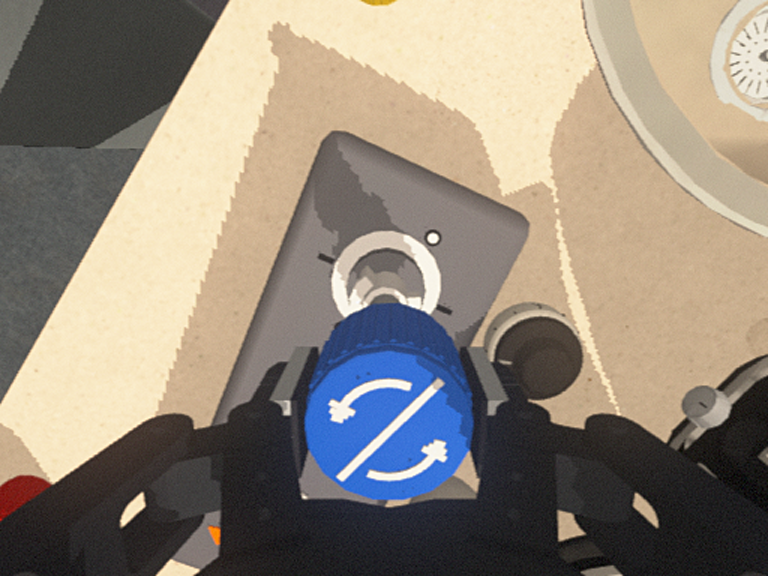

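View pics/s7.png

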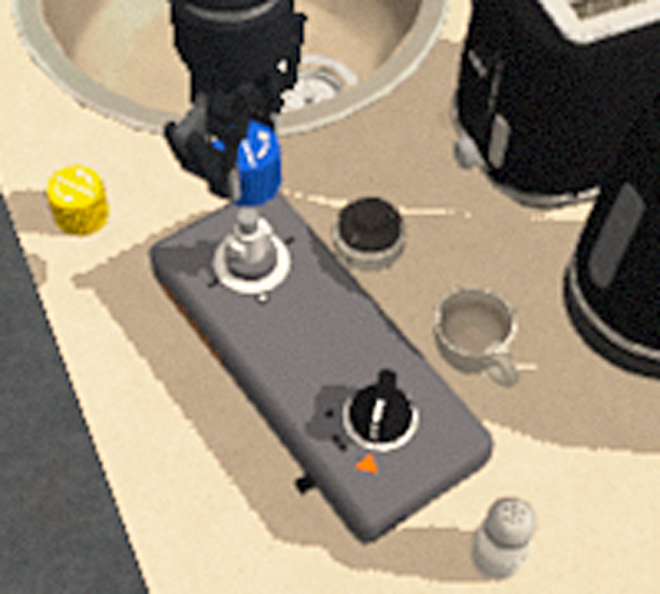

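The cap is held clear of the bare neck. It is upright, about 78 mm above its locked height, still, and with no contact force. The pointer is at the triangle and the bystanders haven't moved, so I'm handing in.

```bash
python3 -c "
from plant import bot
print(bot.job_done())"
```

```text
the job is handed in; nothing more can be done
None
```

I completed the task and handed the job in at about 10 s, well within the 48 s limit. No verdict is reported.

**What I did:** I turned the selector from two dots (0.7) to the orange refill mark. I then gripped the blue cap, pressed it about 6 mm (10 N), twisted it about 72° anticlockwise and lifted it off.

**Last checks:**
- **Cap:** it is held at a 45 mm finger opening, upright, and about 78 mm above its locked height. It is within about 2 mm of the neck's measured axis, with the wrist force near zero and the arm still.
- **Selector:** the side picture shows the pointer at the orange triangle.
- **Bystanders:** the cup, timer and salt shaker look untouched in the last pictures. I judged this by eye and did not measure it.

**What disagreed:** during the twist a sideways force of about 7 N built up, and it vanished once the cap lifted off. Cap positions from the different cameras differed by 2–4 mm.

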